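# Dispense ferrules from the feeder into the tin

## Task

Slide the shutter of the ferrule feeder open so that all four ferrules drop into the tin standing below, then push the shutter fully shut again so that its nose is home in the keeper. Leave the tin standing in its ring and the other things on the bench undisturbed.

Things in the scene. Friction and masses are not known exactly. Their poses are not given: they have to be found in the camera images.
- hopper: Ferrule feeder fixed to the worktop: 130x130 mm foot, four corner posts, 130x130 mm deck (top 114 mm above the worktop), round hopper on it. Origin on the worktop under the hopper's axis, z up; +y points from the hopper along the shutter to its push plate, the way the shutter opens (roughly to the robot's left). Two shutter rails reach to y = 105 mm, below 108 mm height.
- hopper_rim (a point): Centre of the hopper's open round mouth, 221 mm above the worktop. The metal hopper is 120 mm in diameter at the rim and narrows to a neck 53 to 60 mm in diameter (bore 45 widening to 52 mm at its foot) at the deck; the shutter closes the neck from below.
- shutter (a joint): Travel of the flat steel shutter, m: 0 = fully shut (stop; its nose is home in the keeper on the far side), 0.085 = fully open (stop). Slides along the feeder's y with about 2.5 N of friction plus 6 N per m/s, and stays where it is left. From 0.078 on the neck's bore is quite clear of the blade.
- push_plate (a point): Centre of the upright steel plate on the shutter's outer end, moving with it: 64 mm wide (feeder's x), 10 thick (y), from 100 to 168 mm above the worktop. Centre 134 mm up, 160 mm from the hopper's axis when shut, 245 open. Push either face or pinch from above. The blade (58 mm wide, top at 105 mm) runs from its foot to the hopper; shut, 90 mm lie free between plate and deck.
- tin: Open round tin, 73 mm in diameter, 85 mm tall, loose, standing in a low ring (80 mm inside, 12 mm high) on the feeder's foot under the hopper; origin at the centre of its underside, 8 mm above the worktop, z up.
- ferrule_0: one of four tin ferrules (oval metal tubes, 36x16x10 mm, 12 g) that start stacked in the hopper's neck on top of the shutter; origin at the centre of one flat side. They slide easily (friction about 0.25) and fall by themselves once the shutter is fully open.
- ferrule_1: one of four tin ferrules (oval metal tubes, 36x16x10 mm, 12 g) that start stacked in the hopper's neck on top of the shutter; origin at the centre of one flat side. They slide easily (friction about 0.25) and fall by themselves once the shutter is fully open.
- ferrule_2: one of four tin ferrules (oval metal tubes, 36x16x10 mm, 12 g) that start stacked in the hopper's neck on top of the shutter; origin at the centre of one flat side. They slide easily (friction about 0.25) and fall by themselves once the shutter is fully open.
- ferrule_3: one of four tin ferrules (oval metal tubes, 36x16x10 mm, 12 g) that start stacked in the hopper's neck on top of the shutter; origin at the centre of one flat side. They slide easily (friction about 0.25) and fall by themselves once the shutter is fully open.
- mallet: Rubber mallet with a wooden handle, 75x228x42 mm, lying on the worktop; bystander. Origin: centre of its underside.
- mug: White dotted mug with a handle, 82x114x91 mm high; bystander. Origin: centre of its underside.
- oil_can: Small oil can with a thin spout, 62x78x147 mm high; bystander. Origin: centre of its underside.
- height_gauge: Stepped wooden gauge block, 50x90x47 mm high; bystander. Origin: centre of its underside.
Things that resemble listed ones, but are neither listed nor needed, are in the scene too. Leave any orange or yellow look-alike of the tin alone.

How it is judged:
By the outcome, as a careful person would: the job done as asked, in the order asked, and still so for the second after the job is handed in, with the robot touching nothing.
It also fails if it takes over 40 s, if anything falls off the work surface, if the arm or the gripper's body presses on something with over 40 N, if the wrist force passes 120 N, or if a joint passes its speed limit or range.

## Robot

A 6-joint arm with a two-finger parallel gripper is mounted at the origin on a cart in front of the work surface, level with it; the furniture and walls round the work are solid. World frame = base frame: x ahead of the robot, y to its left, z up, the work surface at z = 0. Lengths are in m, angles in degrees, forces in N, time in s.
With the tool pointing down it reaches from about 0.375 to 0.9 m from the base axis. Payload 3.1 kg.
Tool frame: the origin (TCP) lies at the very end of the fingers, on their centre line; the grasp point (between the pads) lies bot.grip_point_offset behind it (bot.grip_point_offset is the distance from the TCP to the grasp point, in m); z points along the fingers, y is the line along which they close (so a half turn about z gives the same grasp; the last joint's range is limited). The gripper opens to 87 mm and grips with 3 to 60 N. Pads are 19 mm wide; open, the fingers measure 117 mm over their backs; the gripper's body (75 mm by 190 mm) begins 51 mm behind the grasp point.
Start: joints at [-84.024, 30.224, 82.088, -0, 67.689, -10.227], TCP at [0.174, -0.6, 0.223] pointing down, gripper open.
Joint ranges: [-176.69, 176.69], [-43.24, 126.21], [12.49, 139.97], [-82, 262], [0, 151.66], [-163.58, 163.58]. Speed limits (degrees/s): [159.86, 159.86, 180, 180, 180, 180].

## Interface

Orientations are given as a 3x3 rotation matrix whose columns are the frame's x, y, z axes.
In Python, from rig import bot, viewer, ticket gives the robot as it stands.
- The arm moves only by the tool servo_tool, never from a script. Its argument "targets" is a list of rows, each an object with "offset": the shift along the tool's x, y, z in m, a list of three; "dr": the turn, a rotation vector about the tool's x, y, z in degrees, a list of three. In form: [{"offset": [x, y, z], "dr": [ax, ay, az]}, ...]. A call has 1 to 20 rows; each row is the pose to reach, as a shift and turn from the pose commanded when the call began, along the tool's axes at that moment; what a row does not reach only later rows make up. A row lasts 1/12 s, in which the tool goes at most 41.7 mm and 7.16 degrees, less where a joint would pass 70% of its speed; a pose out of reach is approached as far as the arm can. A call with a gripper value outside its range is refused whole. "gripper" is the gripper command: -1 is fully open, 1 is shut, values between are in proportion, set as the call begins (left out, the last holds). The fingers move at their own pace and stop on an object; the grip force is fixed at half the most. Time passes only in rows, so rows that repeat a pose let the fingers close. It gives the time, the measured TCP pose, the force, the opening and the grip force at its end, in the units of the state.
- bot.read_state(): the state, without advancing time (a new reading comes with each control period).
- viewer.capture(name): name is "scene" or "side" or "wrist"; returns a dict with "color" (480x640x3 uint8, red, green, blue), "camera_matrix" (3x3 intrinsics, pixels), "k1" (the pictures are not rectified: a ray, as slopes to the right and down, at radius r is drawn at 1 + k1 r^2 times it, then the intrinsics apply), "R" (3x3) and "t" (3): a world point X has camera coordinates R X + t. Camera axes: x right, y down, z forward; pixel columns grow to the right and rows downward; lengths in m; the calibration is good to about 2 mm. A picture is of the moment at which its call begins. There is no depth.
- ticket.hand_in(): hands the job in; it is judged then, once.
The state is a dict: "time_s": time; "joint_positions": joint angles; "qvel": joint speeds; "tau": joint torques, N m; "position": TCP position; "tcp_rot": TCP orientation; "force": force on the tool from outside, world axes, zero at the start; "moment": the same for the moment, N m; "opening": opening from 0.0 (shut) to 1.0 (fully open); "grasp_force": force on a finger pad.
Only numpy, scipy, OpenCV 4.12 (cv2) and the standard library are available. Lean on these libraries where they do the work, as an engineer would, in place of code of your own. Each camera call takes 0.05 s, during which the arm holds its last target. There are 200 camera calls.

## Working session

There is one attempt and no reset: what is moved stays moved. The work goes in short steps, Python scripts to look and compute and a tool call to move; the robot and the scene stay as the last step left them, time stands still between calls to the robot, and variables do not carry over. Pictures are saved under pics/ and viewed, at most 10 in all, crops included, and the job is handed in when it is done.

Besides the shell and the picture viewer there is one more tool, called by a JSON object that holds its "fn" and its "kwargs", one argument or row to a line. servo_tool: Moves the arm, as the interface text tells. Its arguments: {"type":"object","properties":{"targets":{"type":"array"},"gripper":{"type":"number"}},"required":["targets"]}

```bash
mkdir -p pics; python3 - <<'E'
from rig import bot,viewer
import cv2,numpy as np,pickle
for n in("scene","side"):
    c=viewer.capture(n); pickle.dump(c,open(n+".pkl","wb")); cv2.imwrite(f"pics/{n}0.png",c["color"][:,:,::-1])
    print(n,c["camera_matrix"],c["k1"],c["R"],c["t"], -c["R"].T@c["t"])
s=bot.read_state();print(s["time_s"],s["position"],s["tcp_rot"],bot.grip_point_offset)
E
```

```text
scene [[549.22540543   0.         321.22937515]
 [  0.         549.22540543 246.51676538]
 [  0.           0.           1.        ]] -0.042404191489089464 [[-0.78889918 -0.61451996 -0.00181705]
 [-0.44333513  0.5711807  -0.6908014 ]
 [ 0.42554911 -0.54416709 -0.72304227]] [0.55504185 0.23302705 1.21748782] [0.02308028 0.87050055 1.04227911]
side [[605.59513634   0.         311.14221096]
 [  0.         605.59513634 239.20207934]
 [  0.           0.           1.        ]] 0.0589154156744789 [[ 0.99896272  0.03766784  0.02558547]
 [ 0.03766318 -0.36770399 -0.92917989]
 [-0.02559232  0.9291797  -0.36874127]] [-0.54678593  0.20412877  1.26832603] [ 0.57099002 -1.08284759  0.67134627]
0.1 [ 0.17435024 -0.59950265  0.22166196] [[ 9.60279859e-01  2.79038594e-01 -2.34865646e-04]
 [ 2.79038506e-01 -9.60277896e-01  1.96834302e-03]
 [ 3.23707382e-04 -1.95569672e-03 -9.99998035e-01]] 0.0187
```

View pics/scene0.png

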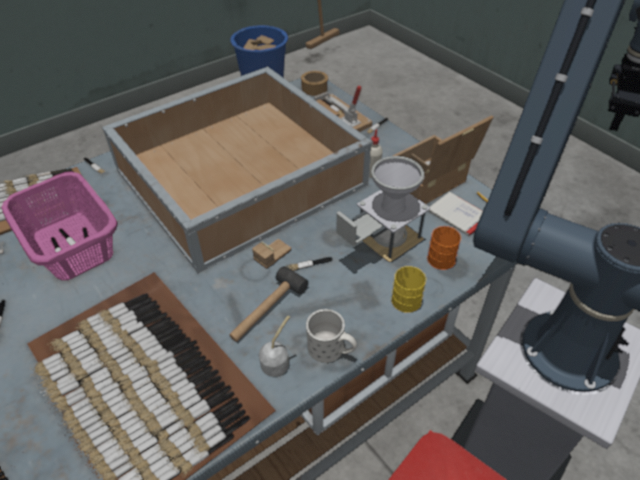

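View pics/side0.png

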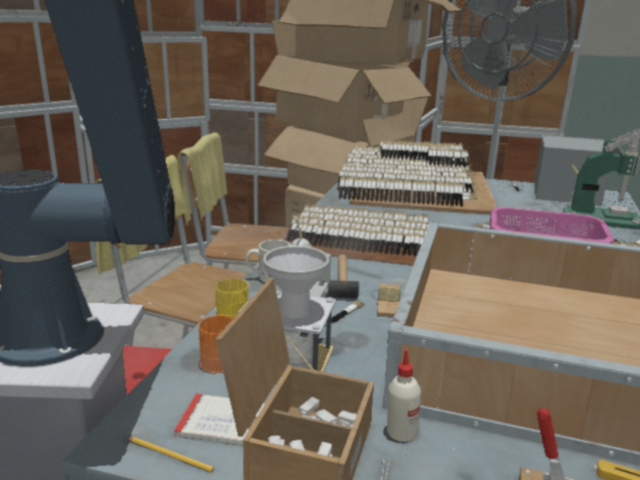

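The scene view shows the feeder with its hopper rim centred near (398,174), the deck at (392,208) and the push plate at (347,227). The yellow (409,289) and orange (444,248) tins are look-alikes, and the real tin stands under the deck. In the side view the rim is at about (297,265) and hides the plate. I'll enlarge the feeder in the scene view.

```bash
cat > h.py <<'E'
import numpy as np,pickle,cv2
def ray(c,u,v):
    K=c["camera_matrix"];d=np.array([c["k1"],0,0,0,0.])
    p=cv2.undistortPoints(np.array([[[u,v]]],float),K,d)[0,0]
    return -c["R"].T@c["t"], c["R"].T@np.array([p[0],p[1],1])
def onz(c,u,v,z):
    o,r=ray(c,u,v);return o+r*(z-o[2])/r[2]
def proj(c,X):
    d=np.array([c["k1"],0,0,0,0.])
    return cv2.projectPoints(np.array(X,float).reshape(-1,1,3),cv2.Rodrigues(c["R"])[0],c["t"],c["camera_matrix"],d)[0][:,0]
def load(n): return pickle.load(open(n+".pkl","rb"))
E
python3 - <<'E'
from h import *
a=load("scene")["color"][145:275,320:470,::-1]
b=load("side")["color"][235:345,235:365,::-1]
a=cv2.resize(a,None,fx=4,fy=4,interpolation=cv2.INTER_CUBIC)
cv2.imwrite("pics/s1.png",a)
b=cv2.resize(b,None,fx=5,fy=5,interpolation=cv2.INTER_CUBIC)
cv2.imwrite("pics/d1.png",b)
E
```

```text
(no output)
```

View pics/s1.png

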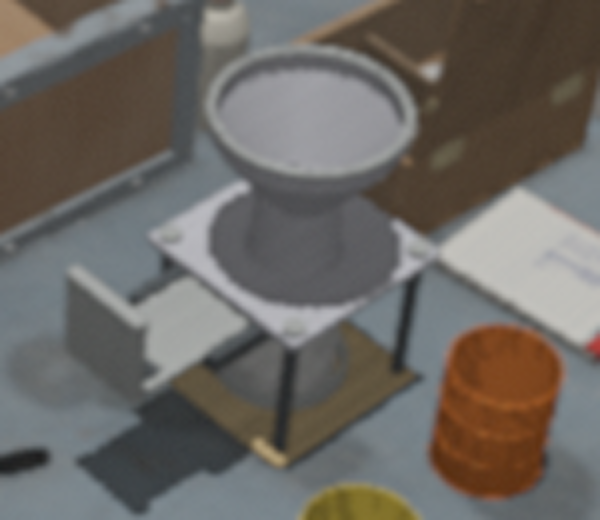

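View pics/d1.png

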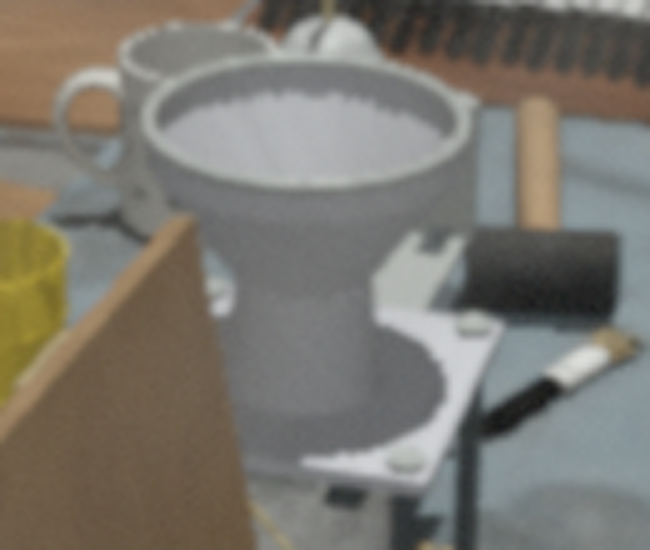

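The scene crop shows the rim ellipse at x 205–417, y 45–180. The deck corners are at (150,237), (292,345) and (437,255), and the plate's top edge runs (68,268)–(145,325). The grey tin is visible under the deck. In the side crop the rim centre is near (310,122) and the deck's right corner at (503,318).

```bash
python3 - <<'E'
from h import *
s=load("scene");d=load("side")
S=lambda x,y,z:onz(s,320+(x+.5)/4-.5,145+(y+.5)/4-.5,z)
D=lambda x,y,z:onz(d,235+(x+.5)/5-.5,235+(y+.5)/5-.5,z)
L,N,R=S(150,237,.114),S(292,345,.114),S(437,255,.114)
print("deck",L,N,R,np.linalg.norm(L-N),np.linalg.norm(N-R),"c",(L+R)/2)
print("deck side",D(503,318,.114),D(415,490,.114))
def rim(F,pts):
    P=np.array([F(*p,.221)[:2] for p in pts]);A=np.c_[2*P,np.ones(len(P))];x=np.linalg.lstsq(A,(P**2).sum(1),rcond=None)[0]
    print("rim",x[:2],np.sqrt(x[2]+x[0]**2+x[1]**2))
rim(S,[(205,110),(417,115),(310,45),(240,62),(385,65)])
rim(D,[(143,120),(475,110),(310,57),(310,187),(200,165),(420,165)])
print("plate top",S(68,268,.168),S(145,325,.168), np.linalg.norm(S(68,268,.168)-S(145,325,.168)))
c=(L+R)/2
y=(L-R)+0; 
E
```

```text
deck [ 0.58933712 -0.00122189  0.114     ] [0.46579476 0.02560422 0.114     ] [ 0.4374887  -0.09796317  0.114     ] 0.12642133830536717 0.12676802959193784 c [ 0.51341291 -0.04959253  0.114     ]
deck side [0.59256105 0.00569086 0.114     ] [ 0.56101657 -0.13178432  0.114     ]
rim [ 0.51323897 -0.0529793 ] 0.06291499701969187
rim [ 0.51609041 -0.04606635] 0.060625676292112886
plate top [0.57864662 0.10114003 0.168     ] [0.51520175 0.11256327 0.168     ] 0.0644650464826351
```

{"fn": "servo_tool", "kwargs": {
  "targets": [
    {"offset": [0, 0, -0.03], "dr": [0, 0, 0]},
    {"offset": [0, 0, -0.06], "dr": [0, 0, 0]},
    {"offset": [0, 0, -0.09], "dr": [0, 0, 0]},
    {"offset": [0.02, -0.02, -0.12], "dr": [0, 0, 0]},
    {"offset": [0.04, -0.04, -0.12], "dr": [0, 0, 2]},
    {"offset": [0.06, -0.065, -0.12], "dr": [0, 0, 4]},
    {"offset": [0.085, -0.09, -0.12], "dr": [0, 0, 6]},
    {"offset": [0.11, -0.115, -0.12], "dr": [0, 0, 8]},
    {"offset": [0.135, -0.14, -0.12], "dr": [0, 0, 10]},
    {"offset": [0.16, -0.165, -0.12], "dr": [0, 0, 12]},
    {"offset": [0.185, -0.19, -0.12], "dr": [0, 0, 14]},
    {"offset": [0.21, -0.215, -0.12], "dr": [0, 0, 16]},
    {"offset": [0.235, -0.24, -0.12], "dr": [0, 0, 18]},
    {"offset": [0.26, -0.265, -0.12], "dr": [0, 0, 20]},
    {"offset": [0.285, -0.29, -0.12], "dr": [0, 0, 22]},
    {"offset": [0.31, -0.315, -0.12], "dr": [0, 0, 24]},
    {"offset": [0.335, -0.34, -0.12], "dr": [0, 0, 26]},
    {"offset": [0.36, -0.37, -0.12], "dr": [0, 0, 28]},
    {"offset": [0.38, -0.39, -0.12], "dr": [0, 0, 28.6]},
    {"offset": [0.39, -0.405, -0.12], "dr": [0, 0, 28.6]}
  ],
  "gripper": -1
}}

```text
time_s: 1.77
position: [0.4368, -0.0997, 0.3424]
tcp_rot: [[0.977, -0.213, 0.0], [-0.213, -0.977, 0.001], [0.0, -0.001, -1.0]]
force: [0.8, 0.8, -0.2]
opening: 1.0
grasp_force: 0.0
```

```bash
cat > g.py <<'E'
# feeder <-> tool helper: prints where the tool is in feeder axes, and offset to (fx,fy,z)
from h import *
from rig import bot
import sys
C=np.array([.515,-.049,0]);a=np.radians(-12.4)
F=np.array([[np.cos(a),-np.sin(a),0],[np.sin(a),np.cos(a),0],[0,0,1]])
def show(*goals):
    s=bot.read_state();p=np.array(s["position"]);R=np.array(s["tcp_rot"])
    print("t",s["time_s"],"feeder",(F.T@(p-C)).round(4),"world",p.round(4),"force",np.round(s["force"],1),"open",s["opening"],"joints",np.round(s["joint_positions"],1))
    print("tool in feeder\n",(F.T@R).round(3))
    for g in goals: print(g,"offset",(R.T@(C+F@np.array(g)-p)).round(4))
E
python3 -c "
from g import *
show((0,.185,.34))
s=load('scene');d=load('side')
print('box corner',[onz(s,200,263,0),onz(s,198,235,.1),onz(d,392,330,.1)])"
```

```text
t 1.7667 feeder [-0.0655 -0.0663  0.3424] world [ 0.4368 -0.0997  0.3424] force [ 0.8  0.8 -0.2] open 0.9996018452694745 joints [-27.2   8.1  96.3   0.1  75.5  75. ]
tool in feeder
 [[ 1.     0.002  0.   ]
 [ 0.002 -1.     0.001]
 [ 0.    -0.001 -1.   ]]
(0, 0.185, 0.34) offset [ 0.0661 -0.2512  0.0026]
box corner [array([0.84566407, 0.32222996, 0.        ]), array([0.83779646, 0.31428579, 0.1       ]), array([ 0.69912893, -0.08679849,  0.1       ])]
```

{"fn": "servo_tool", "kwargs": {
  "targets": [
    {"offset": [0.01, -0.02, 0], "dr": [0, 0, 0]},
    {"offset": [0.02, -0.05, 0], "dr": [0, 0, 0]},
    {"offset": [0.03, -0.08, 0], "dr": [0, 0, 0]},
    {"offset": [0.04, -0.11, 0], "dr": [0, 0, 0]},
    {"offset": [0.05, -0.14, 0], "dr": [0, 0, 0]},
    {"offset": [0.06, -0.17, 0], "dr": [0, 0, 0]},
    {"offset": [0.065, -0.2, 0], "dr": [0, 0, 0]},
    {"offset": [0.066, -0.225, 0], "dr": [0, 0, 0]},
    {"offset": [0.066, -0.245, 0], "dr": [0, 0, 0]},
    {"offset": [0.066, -0.251, 0], "dr": [0, 0, 0]},
    {"offset": [0.066, -0.251, 0.03], "dr": [0, 0, 0]},
    {"offset": [0.066, -0.251, 0.06], "dr": [0, 0, 0]},
    {"offset": [0.066, -0.251, 0.09], "dr": [0, 0, 0]},
    {"offset": [0.066, -0.251, 0.115], "dr": [0, 0, 0]},
    {"offset": [0.066, -0.251, 0.125], "dr": [0, 0, 0]},
    {"offset": [0.066, -0.251, 0.13], "dr": [0, 0, 0]},
    {"offset": [0.066, -0.251, 0.13], "dr": [0, 0, 0]},
    {"offset": [0.066, -0.251, 0.13], "dr": [0, 0, 0]}
  ]
}}

```text
time_s: 3.27
position: [0.5553, 0.1283, 0.2137]
tcp_rot: [[0.977, -0.215, 0.002], [-0.215, -0.977, -0.0], [0.002, -0.0, -1.0]]
force: [0.3, 0.3, 0.1]
opening: 0.997
grasp_force: 0.0
```

```bash
python3 - <<'E'
from g import *
from rig import viewer
show((0,.185,.127))
a=viewer.capture("scene")["color"][100:300,280:480,::-1];b=viewer.capture("wrist")["color"][:,:,::-1]
cv2.imwrite("pics/v2.png",np.hstack([cv2.resize(a,(400,400)),cv2.resize(b,(400,300))[[*range(300)]+[299]*100]]))
E
```

```text
t 3.2667 feeder [0.0013 0.1818 0.2137] world [0.5553 0.1283 0.2137] force [0.3 0.3 0.1] open 0.9965498102328899 joints [  1.8  26.5  90.8  -0.   62.6 104.2]
tool in feeder
 [[ 1.    -0.     0.002]
 [-0.    -1.     0.   ]
 [ 0.002 -0.    -1.   ]]
(0, 0.185, 0.127) offset [-0.0015 -0.0032  0.0867]
```

View pics/v2.png

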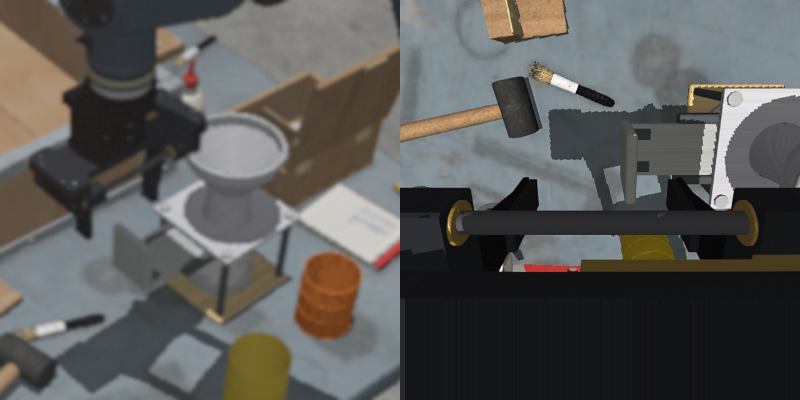

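The wrist view shows the plate (628,163) lying between the open fingers (520,215) and (690,205). In the scene view the gripper body clears the rim. I'll descend and hook the plate with the hopper-side finger.

{"fn": "servo_tool", "kwargs": {
  "targets": [
    {"offset": [0, -0.001, 0.025], "dr": [0, 0, 0]},
    {"offset": [0, -0.002, 0.05], "dr": [0, 0, 0]},
    {"offset": [0, -0.003, 0.075], "dr": [0, 0, 0]},
    {"offset": [0, -0.003, 0.084], "dr": [0, 0, 0]},
    {"offset": [0, -0.003, 0.085], "dr": [0, 0, 0]},
    {"offset": [0, -0.008, 0.085], "dr": [0, 0, 0]},
    {"offset": [0, -0.014, 0.085], "dr": [0, 0, 0]},
    {"offset": [0, -0.02, 0.085], "dr": [0, 0, 0]},
    {"offset": [0, -0.026, 0.085], "dr": [0, 0, 0]},
    {"offset": [0, -0.032, 0.085], "dr": [0, 0, 0]},
    {"offset": [0, -0.038, 0.085], "dr": [0, 0, 0]},
    {"offset": [0, -0.045, 0.085], "dr": [0, 0, 0]},
    {"offset": [0, -0.052, 0.085], "dr": [0, 0, 0]},
    {"offset": [0, -0.059, 0.085], "dr": [0, 0, 0]},
    {"offset": [0, -0.066, 0.085], "dr": [0, 0, 0]},
    {"offset": [0, -0.073, 0.085], "dr": [0, 0, 0]},
    {"offset": [0, -0.08, 0.085], "dr": [0, 0, 0]},
    {"offset": [0, -0.086, 0.085], "dr": [0, 0, 0]},
    {"offset": [0, -0.09, 0.085], "dr": [0, 0, 0]},
    {"offset": [0, -0.09, 0.085], "dr": [0, 0, 0]}
  ]
}}

```text
time_s: 5.03
position: [0.5735, 0.218, 0.1274]
tcp_rot: [[0.977, -0.215, -0.0], [-0.215, -0.977, 0.002], [-0.0, -0.001, -1.0]]
force: [0.0, -0.5, -0.2]
opening: 0.997
grasp_force: 0.0
```

```bash
python3 - <<'E'
from g import *
show((0,.286,.127))
E
```

```text
t 5.0333 feeder [-2.000e-04  2.733e-01  1.274e-01] world [0.5735 0.218  0.1274] force [ 0.  -0.5 -0.2] open 0.9973631598936313 joints [1.030e+01 3.610e+01 8.860e+01 1.000e-01 5.530e+01 1.127e+02]
tool in feeder
 [[ 1.     0.    -0.   ]
 [ 0.    -1.     0.001]
 [-0.    -0.001 -1.   ]]
(0, 0.286, 0.127) offset [ 0.0002 -0.0127  0.0004]
```

{"fn": "servo_tool", "kwargs": {
  "targets": [
    {"offset": [0, -0.004, 0], "dr": [0, 0, 0]},
    {"offset": [0, -0.008, 0], "dr": [0, 0, 0]},
    {"offset": [0, -0.01, 0], "dr": [0, 0, 0]},
    {"offset": [0, -0.011, 0], "dr": [0, 0, 0]},
    {"offset": [0, -0.012, 0], "dr": [0, 0, 0]}
  ]
}}

```text
time_s: 5.45
position: [0.5748, 0.2255, 0.1269]
tcp_rot: [[0.977, -0.213, -0.004], [-0.213, -0.977, -0.005], [-0.003, 0.006, -1.0]]
force: [-1.4, -11.8, 0.2]
opening: 0.998
grasp_force: 6.0
```

```bash
python3 - <<'E'
from g import *
from rig import viewer
show()
s=viewer.capture("scene");b=viewer.capture("wrist")["color"][:,:,::-1]
pickle.dump(s,open("open.pkl","wb"))
a=s["color"][140:290,280:430,::-1]
cv2.imwrite("pics/v3.png",np.hstack([cv2.resize(a,(400,400)),cv2.resize(b,(400,300))[[*range(300)]+[299]*100]]))
E
```

```text
t 5.45 feeder [-0.0005  0.281   0.1269] world [0.5748 0.2255 0.1269] force [ -1.4 -11.8   0.2] open 0.9982222751395153 joints [ 11.2  36.5  87.8  -0.3  56.  113.7]
tool in feeder
 [[ 1.     0.001 -0.003]
 [ 0.001 -1.    -0.006]
 [-0.003  0.006 -1.   ]]
```

View pics/v3.png

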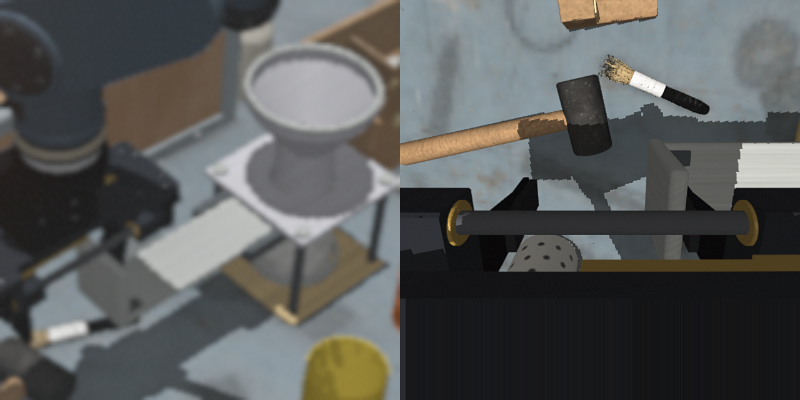

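The plate has been pulled out and the blade is well clear of the deck; 12 N suggests it is at its stop. A slight extra nudge will confirm, along with a pause for the ferrules to fall.

{"fn": "servo_tool", "kwargs": {
  "targets": [
    {"offset": [0, -0.002, 0], "dr": [0, 0, 0]},
    {"offset": [0, -0.003, 0], "dr": [0, 0, 0]},
    {"offset": [0, -0.003, 0], "dr": [0, 0, 0]},
    {"offset": [0, -0.003, 0], "dr": [0, 0, 0]},
    {"offset": [0, -0.003, 0], "dr": [0, 0, 0]},
    {"offset": [0, -0.003, 0], "dr": [0, 0, 0]},
    {"offset": [0, -0.003, 0], "dr": [0, 0, 0]},
    {"offset": [0, -0.003, 0], "dr": [0, 0, 0]},
    {"offset": [0, -0.003, 0], "dr": [0, 0, 0]},
    {"offset": [0, -0.003, 0], "dr": [0, 0, 0]}
  ]
}}

```text
time_s: 6.38
position: [0.5748, 0.2255, 0.1267]
tcp_rot: [[0.977, -0.213, -0.006], [-0.213, -0.977, -0.01], [-0.004, 0.011, -1.0]]
force: [-2.6, -16.8, 2.0]
opening: 1.0
grasp_force: 8.5
```

```bash
python3 - <<'E'
from g import *
from rig import viewer
show()
s=viewer.capture("scene");d=viewer.capture("side")
pickle.dump(s,open("open2.pkl","wb"));pickle.dump(d,open("open2d.pkl","wb"))
a=s["color"][145:275,340:440,::-1];b=d["color"][235:365,240:340,::-1]
cv2.imwrite("pics/v4.png",np.hstack([cv2.resize(a,(400,520),interpolation=2),cv2.resize(b,(400,520),interpolation=2)]))
E
```

```text
t 6.3833 feeder [-0.0006  0.281   0.1267] world [0.5748 0.2255 0.1267] force [ -2.6 -16.8   2. ] open 1.000036221189595 joints [ 11.3  36.6  87.6  -0.6  56.3 113.9]
tool in feeder
 [[ 1.     0.001 -0.004]
 [ 0.001 -1.    -0.011]
 [-0.004  0.011 -1.   ]]
```

View pics/v4.png

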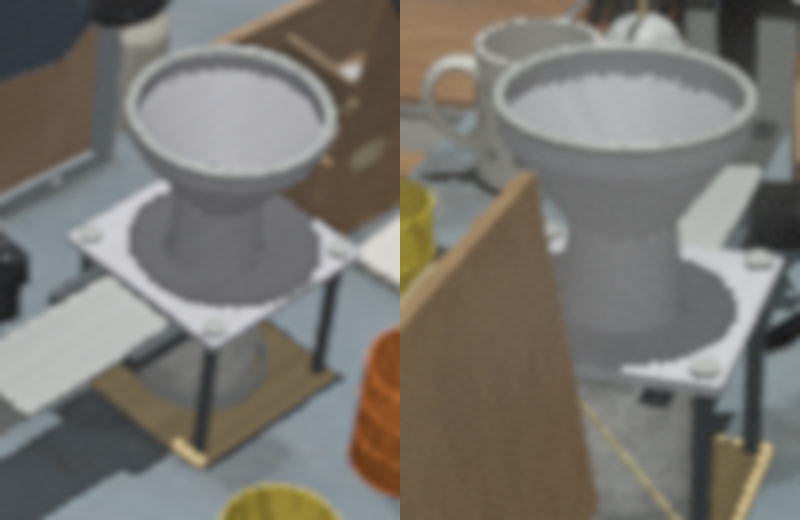

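The shutter stayed at its stop under 17 N, so it is fully open. The feeder and tin look undisturbed, but the neck's inside can't be seen from here. I'll lift off and look down the mouth with the wrist camera before shutting.

{"fn": "servo_tool", "kwargs": {
  "targets": [
    {"offset": [0, 0.004, 0], "dr": [0, 0, 0]},
    {"offset": [0, 0.009, 0], "dr": [0, 0, 0]},
    {"offset": [0, 0.011, -0.005], "dr": [0, 0, 0]},
    {"offset": [0, 0.011, -0.025], "dr": [0, 0, 0]},
    {"offset": [0, 0.011, -0.055], "dr": [0, 0, 0]},
    {"offset": [0, 0.011, -0.085], "dr": [0, 0, 0]},
    {"offset": [0, 0.011, -0.115], "dr": [0, 0, 0]},
    {"offset": [0, 0.011, -0.145], "dr": [0, 0, 0]},
    {"offset": [0, 0.011, -0.175], "dr": [0, 0, 0]},
    {"offset": [0, 0.011, -0.2], "dr": [0, 0, 0]},
    {"offset": [0, 0.011, -0.21], "dr": [0, 0, 0]}
  ]
}}

```text
time_s: 7.4
position: [0.5762, 0.2217, 0.3427]
tcp_rot: [[0.977, -0.214, 0.009], [-0.214, -0.977, 0.003], [0.008, -0.005, -1.0]]
force: [0.8, -0.6, 0.7]
opening: 0.995
grasp_force: 0.0
```

```bash
python3 - <<'E'
from g import *
from rig import viewer
show()
w=viewer.capture("wrist");pickle.dump(w,open("w.pkl","wb"))
s=bot.read_state();R=np.array(s["tcp_rot"])
cam=-w["R"].T@w["t"]
print("cam in feeder",F.T@(cam-C),"cam rel tcp tool",R.T@(cam-s["position"]),"optical axis feeder",F.T@w["R"][2],w["camera_matrix"][0,0])
E
```

```text
t 7.4 feeder [0.0016 0.2776 0.3427] world [0.5762 0.2217 0.3427] force [ 0.8 -0.6  0.7] open 0.9950455577348069 joints [1.07e+01 2.32e+01 7.46e+01 1.00e-01 8.17e+01 1.13e+02]
tool in feeder
 [[ 1.     0.001  0.008]
 [ 0.001 -1.     0.005]
 [ 0.008 -0.005 -1.   ]]
cam in feeder [0.07778811 0.27700832 0.50528178] cam rel tcp tool [ 0.07732904 -0.00020161 -0.16173239] optical axis feeder [-0.27690949  0.00364217 -0.9608891 ] 421.40341943474186
```

{"fn": "servo_tool", "kwargs": {
  "targets": [
    {"offset": [-0.005, 0.015, -0.01], "dr": [0, 0, 0]},
    {"offset": [-0.012, 0.045, -0.02], "dr": [0, 0, 0]},
    {"offset": [-0.02, 0.075, -0.02], "dr": [0, 0, 0]},
    {"offset": [-0.03, 0.105, -0.02], "dr": [0, 0, 0]},
    {"offset": [-0.04, 0.135, -0.02], "dr": [0, 0, 0]},
    {"offset": [-0.05, 0.165, -0.02], "dr": [0, 0, 0]},
    {"offset": [-0.06, 0.195, -0.02], "dr": [0, 0, 0]},
    {"offset": [-0.07, 0.225, -0.02], "dr": [0, 0, 0]},
    {"offset": [-0.076, 0.25, -0.02], "dr": [0, 0, 0]},
    {"offset": [-0.079, 0.27, -0.02], "dr": [0, 0, 0]},
    {"offset": [-0.079, 0.278, -0.02], "dr": [0, 0, 0]},
    {"offset": [-0.079, 0.278, -0.02], "dr": [0, 0, 0]},
    {"offset": [-0.079, 0.278, -0.02], "dr": [0, 0, 0]}
  ]
}}

```text
time_s: 8.53
position: [0.4377, -0.0337, 0.3569]
tcp_rot: [[0.977, -0.215, -0.001], [-0.215, -0.977, 0.001], [-0.001, -0.001, -1.0]]
force: [-0.9, 0.4, 0.3]
opening: 1.0
grasp_force: 0.0
```

```bash
python3 - <<'E'
from g import *
from rig import viewer
show((0,.295,.34))
w=viewer.capture("wrist");pickle.dump(w,open("w2.pkl","wb"))
cam=-w["R"].T@w["t"];print(F.T@(cam-C))
u,v=proj(w,C+[0,0,.1])[0];print(u,v)
u,v=int(u),int(v)
a=w["color"][max(0,v-90):v+90,u-120:u+120,::-1]
cv2.imwrite("pics/v5.png",cv2.resize(a,None,fx=3,fy=3,interpolation=2))
E
```

```text
t 8.5333 feeder [-0.0788 -0.0017  0.3569] world [ 0.4377 -0.0337  0.3569] force [-0.9  0.4  0.3] open 0.9999508005073733 joints [-19.1   6.6  95.9   0.1  77.6  83.3]
tool in feeder
 [[ 1.    -0.001 -0.001]
 [-0.001 -1.     0.001]
 [-0.001 -0.001 -1.   ]]
(0, 0.295, 0.34) offset [ 0.0786 -0.2967  0.0171]
[-0.00114062 -0.00177281  0.51872993]
321.9268981943195 112.87805749871194
```

View pics/v5.png

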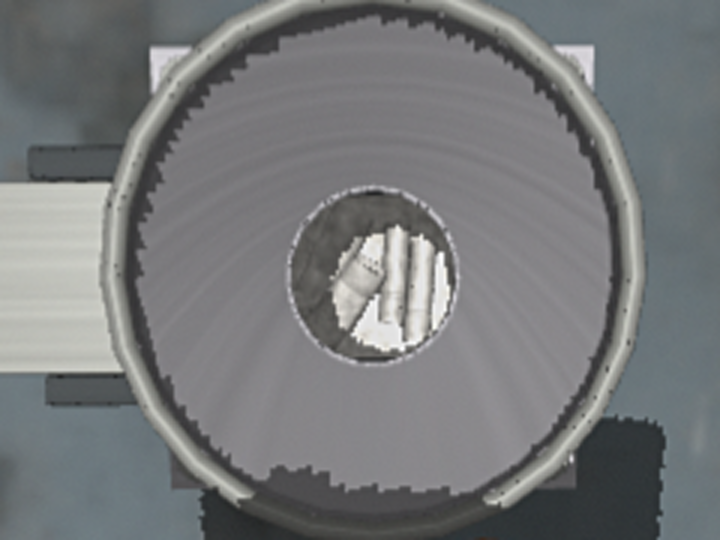

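The bore is clear. The ferrules lie on the tin's sunlit floor, at (358,280), (395,275) and (420,290), and nothing is left in the neck. Now I'll go behind the plate with the fingers shut.

{"fn": "servo_tool", "kwargs": {
  "targets": [
    {"offset": [0.005, -0.015, 0], "dr": [0, 0, 0]},
    {"offset": [0.012, -0.045, 0], "dr": [0, 0, 0]},
    {"offset": [0.02, -0.075, 0], "dr": [0, 0, 0]},
    {"offset": [0.03, -0.105, 0], "dr": [0, 0, 0]},
    {"offset": [0.04, -0.135, 0], "dr": [0, 0, 0]},
    {"offset": [0.05, -0.165, 0], "dr": [0, 0, 0]},
    {"offset": [0.06, -0.195, 0], "dr": [0, 0, 0]},
    {"offset": [0.07, -0.225, 0], "dr": [0, 0, 0]},
    {"offset": [0.078, -0.255, 0], "dr": [0, 0, 0]},
    {"offset": [0.078, -0.28, 0], "dr": [0, 0, 0]},
    {"offset": [0.078, -0.295, 0], "dr": [0, 0, 0]},
    {"offset": [0.078, -0.297, 0.01], "dr": [0, 0, 0]},
    {"offset": [0.078, -0.297, 0.04], "dr": [0, 0, 0]},
    {"offset": [0.078, -0.297, 0.07], "dr": [0, 0, 0]},
    {"offset": [0.078, -0.297, 0.1], "dr": [0, 0, 0]},
    {"offset": [0.078, -0.297, 0.13], "dr": [0, 0, 0]},
    {"offset": [0.078, -0.297, 0.16], "dr": [0, 0, 0]},
    {"offset": [0.078, -0.297, 0.19], "dr": [0, 0, 0]},
    {"offset": [0.078, -0.297, 0.215], "dr": [0, 0, 0]},
    {"offset": [0.078, -0.297, 0.225], "dr": [0, 0, 0]}
  ],
  "gripper": 1
}}

```text
time_s: 10.25
position: [0.5738, 0.2376, 0.1281]
tcp_rot: [[0.977, -0.215, -0.009], [-0.215, -0.977, -0.002], [-0.008, 0.004, -1.0]]
force: [-0.5, -1.6, 0.5]
opening: 0.002
grasp_force: 0.0
```

```bash
python3 - <<'E'
from g import *
show((0,.178,.127))
E
```

```text
t 10.25 feeder [-0.0041  0.2926  0.1281] world [0.5738 0.2376 0.1281] force [-0.5 -1.6  0.5] open 0.0019244670270662666 joints [ 12.2  36.7  87.   -0.   56.8 114.6]
tool in feeder
 [[ 1.    -0.    -0.008]
 [-0.    -1.    -0.004]
 [-0.008  0.004 -1.   ]]
(0, 0.178, 0.127) offset [0.0041 0.1146 0.0016]
```

{"fn": "servo_tool", "kwargs": {
  "targets": [
    {"offset": [0, 0.004, 0], "dr": [0, 0, 0]},
    {"offset": [0, 0.01, 0], "dr": [0, 0, 0]},
    {"offset": [0, 0.016, 0], "dr": [0, 0, 0]},
    {"offset": [0, 0.022, 0], "dr": [0, 0, 0]},
    {"offset": [0, 0.028, 0], "dr": [0, 0, 0]},
    {"offset": [0, 0.034, 0], "dr": [0, 0, 0]},
    {"offset": [0, 0.04, 0], "dr": [0, 0, 0]},
    {"offset": [0, 0.046, 0], "dr": [0, 0, 0]},
    {"offset": [0, 0.052, 0], "dr": [0, 0, 0]},
    {"offset": [0, 0.058, 0], "dr": [0, 0, 0]},
    {"offset": [0, 0.064, 0], "dr": [0, 0, 0]},
    {"offset": [0, 0.07, 0], "dr": [0, 0, 0]},
    {"offset": [0, 0.076, 0], "dr": [0, 0, 0]},
    {"offset": [0, 0.082, 0], "dr": [0, 0, 0]},
    {"offset": [0, 0.088, 0], "dr": [0, 0, 0]},
    {"offset": [0, 0.093, 0], "dr": [0, 0, 0]},
    {"offset": [0, 0.097, 0], "dr": [0, 0, 0]},
    {"offset": [0, 0.1, 0], "dr": [0, 0, 0]},
    {"offset": [0, 0.1, 0], "dr": [0, 0, 0]},
    {"offset": [0, 0.1, 0], "dr": [0, 0, 0]}
  ]
}}

```text
time_s: 11.92
position: [0.5547, 0.1409, 0.1319]
tcp_rot: [[0.977, -0.215, -0.003], [-0.215, -0.977, -0.001], [-0.003, 0.002, -1.0]]
force: [0.2, -0.7, -0.4]
opening: 0.007
grasp_force: 0.0
```

{"fn": "servo_tool", "kwargs": {
  "targets": [
    {"offset": [0, 0.002, 0], "dr": [0, 0, 0]},
    {"offset": [0, 0.004, 0], "dr": [0, 0, 0]},
    {"offset": [0, 0.006, 0], "dr": [0, 0, 0]},
    {"offset": [0, 0.008, 0], "dr": [0, 0, 0]},
    {"offset": [0, 0.01, 0], "dr": [0, 0, 0]},
    {"offset": [0, 0.01, 0], "dr": [0, 0, 0]}
  ]
}}

```text
time_s: 12.42
position: [0.5533, 0.1314, 0.1323]
tcp_rot: [[0.977, -0.215, -0.001], [-0.215, -0.977, -0.0], [-0.001, 0.001, -1.0]]
force: [0.1, 0.7, -0.1]
opening: 0.006
grasp_force: 0.6
```

```bash
python3 - <<'E'
from g import *
show((0,.178,.127))
E
```

```text
t 12.4167 feeder [-0.0014  0.1844  0.1323] world [0.5533 0.1314 0.1323] force [ 0.1  0.7 -0.1] open 0.005996439433899413 joints [  2.1  32.8  95.   -0.   52.2 104.5]
tool in feeder
 [[ 1.     0.    -0.001]
 [ 0.    -1.    -0.001]
 [-0.001  0.001 -1.   ]]
(0, 0.178, 0.127) offset [0.0014 0.0064 0.0053]
```

{"fn": "servo_tool", "kwargs": {
  "targets": [
    {"offset": [0, 0.002, 0], "dr": [0, 0, 0]},
    {"offset": [0, 0.004, 0], "dr": [0, 0, 0]},
    {"offset": [0, 0.006, 0], "dr": [0, 0, 0]},
    {"offset": [0, 0.007, 0], "dr": [0, 0, 0]},
    {"offset": [0, 0.008, 0], "dr": [0, 0, 0]},
    {"offset": [0, 0.008, 0], "dr": [0, 0, 0]}
  ]
}}

```text
time_s: 12.92
position: [0.5522, 0.1236, 0.1326]
tcp_rot: [[0.977, -0.215, -0.0], [-0.215, -0.977, -0.0], [-0.0, 0.0, -1.0]]
force: [-0.5, 1.5, -0.6]
opening: 0.005
grasp_force: 0.7
```

{"fn": "servo_tool", "kwargs": {
  "targets": [
    {"offset": [0, 0.001, 0], "dr": [0, 0, 0]},
    {"offset": [0, 0.002, 0], "dr": [0, 0, 0]},
    {"offset": [0, 0.003, 0], "dr": [0, 0, 0]},
    {"offset": [0, 0.003, 0], "dr": [0, 0, 0]}
  ]
}}

```text
time_s: 13.25
position: [0.5519, 0.1218, 0.1327]
tcp_rot: [[0.977, -0.215, 0.001], [-0.215, -0.977, 0.002], [0.001, -0.002, -1.0]]
force: [-0.4, 5.9, -0.9]
opening: 0.003
grasp_force: 2.6
```

{"fn": "servo_tool", "kwargs": {
  "targets": [
    {"offset": [0, 0.001, 0], "dr": [0, 0, 0]},
    {"offset": [0, 0.002, 0], "dr": [0, 0, 0]},
    {"offset": [0, 0.003, 0], "dr": [0, 0, 0]},
    {"offset": [0, 0.003, 0], "dr": [0, 0, 0]}
  ]
}}

```text
time_s: 13.58
position: [0.552, 0.1217, 0.1328]
tcp_rot: [[0.976, -0.217, 0.003], [-0.217, -0.976, 0.007], [0.002, -0.007, -1.0]]
force: [1.2, 14.3, -1.8]
opening: 0.008
grasp_force: 6.8
```

{"fn": "servo_tool", "kwargs": {
  "targets": [
    {"offset": [0, 0.001, 0], "dr": [0, 0, 0]},
    {"offset": [0, 0.002, 0], "dr": [0, 0, 0]},
    {"offset": [0, 0.002, 0], "dr": [0, 0, 0]},
    {"offset": [0, 0.002, 0], "dr": [0, 0, 0]}
  ]
}}

```text
time_s: 13.92
position: [0.5519, 0.1216, 0.1328]
tcp_rot: [[0.976, -0.217, 0.004], [-0.217, -0.976, 0.01], [0.002, -0.01, -1.0]]
force: [1.9, 19.4, -2.1]
opening: 0.008
grasp_force: 9.5
```

```bash
python3 - <<'E'
from g import *
show()
E
```

```text
t 13.9167 feeder [-0.0006  0.1746  0.1328] world [0.5519 0.1216 0.1328] force [ 1.9 19.4 -2.1] open 0.007912121482441664 joints [  0.8  32.4  95.8   0.7  51.5 102.9]
tool in feeder
 [[ 1.    -0.003  0.002]
 [-0.003 -1.     0.01 ]
 [ 0.002 -0.01  -1.   ]]
```

Hard stop reached: 19 N with no further motion. I'll back off, lift clear and compare with the first picture.

{"fn": "servo_tool", "kwargs": {
  "targets": [
    {"offset": [0, -0.006, 0], "dr": [0, 0, 0]},
    {"offset": [0, -0.014, 0], "dr": [0, 0, 0]},
    {"offset": [0, -0.026, 0], "dr": [0, 0, 0]},
    {"offset": [0, -0.036, 0], "dr": [0, 0, 0]},
    {"offset": [0, -0.04, -0.01], "dr": [0, 0, 0]},
    {"offset": [0, -0.04, -0.04], "dr": [0, 0, 0]},
    {"offset": [0, -0.04, -0.07], "dr": [0, 0, 0]},
    {"offset": [0, -0.04, -0.1], "dr": [0, 0, 0]},
    {"offset": [0, -0.04, -0.13], "dr": [0, 0, 0]},
    {"offset": [0, -0.04, -0.16], "dr": [0, 0, 0]},
    {"offset": [0, -0.04, -0.19], "dr": [0, 0, 0]},
    {"offset": [0, -0.04, -0.2], "dr": [0, 0, 0]},
    {"offset": [0, -0.04, -0.2], "dr": [0, 0, 0]},
    {"offset": [0, -0.04, -0.2], "dr": [0, 0, 0]}
  ]
}}

```text
time_s: 15.08
position: [0.5587, 0.1551, 0.3325]
tcp_rot: [[0.977, -0.215, 0.0], [-0.215, -0.977, -0.0], [0.0, 0.0, -1.0]]
force: [-0.5, 0.6, -0.0]
opening: 0.003
grasp_force: 0.0
```

```bash
python3 - <<'E'
from g import *
from rig import viewer
show()
s=viewer.capture("scene");o=load("scene")
f=lambda c:cv2.resize(c["color"][185:285,320:420,::-1],(400,400),interpolation=2)
cv2.imwrite("pics/v6.png",np.hstack([f(o),f(s)]))
D=cv2.absdiff(s["color"],o["color"]).max(2)
for n,(u0,u1,v0,v1) in dict(plate=(333,360,205,245),mallet=(230,310,260,340),mug=(300,360,305,365),oil=(258,292,340,378),gauge=(250,292,238,268),tinfoot=(370,410,228,260)).items(): 
    print(n,(D[v0:v1,u0:u1]>40).sum())
E
```

```text
t 15.0833 feeder [-0.0011  0.2087  0.3325] world [0.5587 0.1551 0.3325] force [-0.5  0.6 -0. ] open 0.0032825740419754708 joints [  4.5  20.6  80.5  -0.   79.  106.9]
tool in feeder
 [[ 1.  0.  0.]
 [ 0. -1. -0.]
 [ 0.  0. -1.]]
plate 156
mallet 17
mug 0
oil 0
gauge 0
tinfoot 7
```

View pics/v6.png

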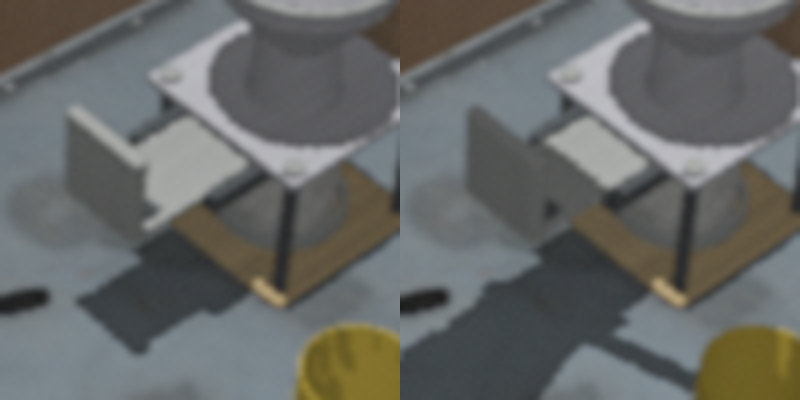

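The before and after crops show the plate in the same place: outer left edge at (67,105) against (467,105), which is the 400-pixel panel shift. Only the arm's shadow differs, and the tin and the other things haven't moved.

```bash
python3 -c "
from rig import ticket
print(ticket.hand_in())"
```

```text
the job is handed in; nothing more can be done
None
```

The job is handed in: I opened the shutter to its stop, and a look down the mouth showed the neck empty, though only three of the four ferrules could be picked out in the tin; I then pushed the shutter back to its shut stop, where the plate sits exactly as at the start, with the tin and bystanders unmoved, at 15 s of the 40 s allowed.

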